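# Set the potted plants on their saucers

### The arm

A 6-joint arm with a two-finger parallel gripper is mounted at the origin on the work surface. World frame = base frame: x ahead of the robot, y to its left, z up, the work surface at z = 0. Lengths are in m, angles in rad, forces in N, time in s.
With the tool pointing down it reaches from about 0.325 to 0.9 m from the base axis. Payload 3.5 kg.
Tool frame: the origin (TCP) lies at the very end of the fingers, on their centre line; the grasp point (between the pads) lies 19 mm behind it; z points along the fingers, y is the line along which they close (so a half turn about z gives the same grasp; the last joint's range is limited). The gripper opens to 85 mm and grips with 20 to 120 N. Pads are 22 mm wide; open, the fingers measure 114 mm over their backs; the gripper's body (76 mm by 85 mm) begins 54 mm behind the grasp point. The pads swing forward as they close: fully open they stand 13 mm farther back than shut.
Start: joints at [1.222, 0.276, -0.026, 1.268, 0, 1.467], TCP at [0.152, 0.606, 0.231] pointing down, gripper open.
Joint ranges: [-3.12, 3.12], [-0.85, 1.88], [-1.08, 1.24], [-1.95, 2.15], [-1.57, 1.53], [-3.14, 3.14]. Speed limits (rad/s): [2.57, 2.57, 3.14, 3.14, 3.14, 3.14].

### API

Orientations are given as a unit quaternion [w, x, y, z].
In Python, from bench import * gives the robot as it stands. The module is installed in compiled form; this text tells all that it offers.
- The arm moves only by the shell command python3 -m inch 'ROWS' [OPENING] [FORCE]. ROWS is JSON, a list of rows, each a list of 6 numbers: the shift along the tool's x, y, z in units of 25 mm (1.0 is 25 mm), then the turn, a rotation vector about the tool's x, y, z in units of 8 degrees (1.0 is 8 degrees). A call has 1 to 8 rows; each row shifts and turns the commanded pose from where the row before left it, along the tool's axes as they then stand; what a row does not reach is not made up. A row lasts 1/8 s, in which the tool goes at most 62.5 mm and 10.7 degrees, less where a joint would pass 70% of its speed; a pose out of reach is approached as far as the arm can. A call is refused whole if a number of a shift passes 1 or a number of a turn 1, either way. A call with a gripper value outside its range is refused whole. OPENING is the opening, from -1 (shut) to 1 (fully open), set as the call begins (- or left out, the last holds). The fingers move at their own pace and stop on an object; FORCE is the grip in N (left out, the last holds). Time passes only in rows, so rows that do not move let the fingers close. It gives the time, the measured TCP pose, the force, the opening and the grip force at its end, in the units of the state.
- observe(): the state, without advancing time (a new reading comes with each control period).
- get_image(name): name is "scene" or "side" or "wrist"; returns (picture, depth): 400x640x3 uint8, blue, green, red; 400x640 float32, m along the optical axis (not along the pixel's ray), 0 where there is no reading.
- camera_model(name): a dict with "K" (3x3 intrinsics, pixels), "xyz" and "orientation" of the camera in the world. Camera axes: x right, y down, z forward; pixel columns grow to the right and rows downward; lengths in m; the calibration is good to about 2 mm. The wrist camera is an equidistant fisheye: a pixel r from the principal point sees the ray r / f radians off the axis. A picture is of the moment at which its call begins: read the wrist's pose just before it. camera_model takes no time and is no camera call; for the wrist camera it gives the pose at the moment of the call.
- sign_off(): hands the job in; it is judged then, once.
Trained networks look in the newest picture that a camera, given by its name, has taken for a name from the list of things; names that differ only in an ending like _2 or _b are one class to them, and where a whole thing is asked for, a point or a joint stands for the part that bears it (a point fixed in the world has none). Each returns a list of dicts, best first, with "conf" (0 to 1); they miss things now and then, are a little off and sometimes report something else, mostly with a low value. They report only what shows in the picture. A call takes as long as a camera call.
- spot_in(query, camera): "position" ([x, y, z] in m, in world coordinates, good to about 4 mm: the middle of the surface that is visible of it).
- regions_of(query, camera): "pixels" (400x640 bool, what is visible of it).
The state is a dict: "time_s": time; "joints": joint angles; "joint_velocities": joint speeds; "tau": joint torques, N m; "tool_pos": TCP position; "ee_rot": TCP orientation; "force": force on the tool from outside, world axes, zero at the start; "moment": the same for the moment, N m; "width": opening from 0.0 (shut) to 1.0 (fully open); "gripper_force": force on a finger pad.
Only numpy, scipy, OpenCV 4.12 (cv2) and the standard library are available. Lean on these libraries where they do the work, as an engineer would, in place of code of your own. Each camera call takes 0.05 s, during which the arm holds its last target. There are 200 camera calls.

### The job

Four small potted plants and their four saucers stand mixed up on the table. Set each pot on the saucer that matches it in both colour and shape, flat inside the rim and about in the middle, the square pots lined up with the sides of their square saucers. Keep every plant upright, set the pots down rather than drop them, leave the saucers lying flat on the table, and do not disturb the glass or the watering can.

Things in the scene. Friction and masses are not known exactly. Their poses are not given: they have to be found in the camera images.
- terracotta_pot: Orange-brown terracotta round pot with a ribbed green barrel cactus. Loose, upright, 0.17 to 0.35 kg, rigid. Round straight-sided pot 54 mm in diameter and 65 mm tall; the plant stays inside the pot's outline and its top is at most 92 mm above the pot's underside. Origin: centre of the pot's underside; z up; yaw is of no matter.
- white_round_pot: White glazed round pot with a grey-green leaf rosette. Loose, upright, 0.17 to 0.35 kg, rigid. Round straight-sided pot 54 mm in diameter and 65 mm tall; the plant stays inside the pot's outline and its top is at most 92 mm above the pot's underside. Origin: centre of the pot's underside; z up; yaw is of no matter.
- white_square_pot: White glazed square pot with three little green column cacti. Loose, upright, 0.17 to 0.35 kg, rigid. Square straight-sided pot, 52 x 52 mm and 65 mm tall; the plant stays inside the pot's outline and its top is at most 92 mm above the pot's underside. Origin: centre of the pot's underside; z up, x and y square to its sides; it starts at any yaw.
- black_square_pot: Black square pot with a yellow-green leaf rosette. Loose, upright, 0.17 to 0.35 kg, rigid. Square straight-sided pot, 52 x 52 mm and 65 mm tall; the plant stays inside the pot's outline and its top is at most 92 mm above the pot's underside. Origin: centre of the pot's underside; z up, x and y square to its sides; it starts at any yaw.
- terracotta_saucer: Round orange-brown terracotta saucer lying loose on the table, about 0.2 kg: 98 mm in outer diameter, 10 mm tall, floor 4 mm thick, flat inside for at least 80 mm across. Origin: centre of its underside; z up.
- white_round_saucer: Round white glazed saucer lying loose on the table, about 0.2 kg: 98 mm in outer diameter, 10 mm tall, floor 4 mm thick, flat inside for at least 80 mm across. Origin: centre of its underside; z up.
- white_square_saucer: Square white glazed saucer lying loose on the table, about 0.2 kg: 92 x 92 mm outside, 10 mm tall, walls and floor 4 mm thick, 84 mm inside. Origin: centre of its underside; z up, x and y square to its sides; it starts at any yaw.
- black_square_saucer: Square black saucer lying loose on the table, about 0.2 kg: 92 x 92 mm outside, 10 mm tall, walls and floor 4 mm thick, 84 mm inside. Origin: centre of its underside; z up, x and y square to its sides; it starts at any yaw.
- glass: Bystander: clear drinking glass, 68 mm in diameter and 100 mm tall, at the far side of the table. Origin: centre of its underside.
- watering_can: Bystander: grey metal watering can at the robot's left, body 104 mm in diameter, 150 mm tall over its brass hoop handle, spout reaching 155 mm from the axis along its own +y. Origin: centre of its underside.

How it is judged:
By the outcome, as a careful person would: the job done as asked, in the order asked, and still so for the second after the job is handed in, with the robot touching nothing.
It also fails if it takes over 106 s, if anything falls off the work surface, if the arm or the gripper's body presses on something with over 40 N, if the wrist force passes 120 N, or if a joint passes its speed limit or range.

## Working session

There is one attempt and no reset: what is moved stays moved. The work goes in short steps, Python scripts to look and compute and a shell command to move; the robot and the scene stay as the last step left them, time stands still between calls to the robot, and variables do not carry over. Pictures are saved under pics/ and viewed, at most 14 in all, crops included, and the job is handed in when it is done.

```bash
mkdir -p pics; cat > h.py <<'E'
from bench import *
import numpy as np, cv2
from scipy.spatial.transform import Rotation as R
def rot(q): return R.from_quat([q[1],q[2],q[3],q[0]])
def cloud(cam,depth,mask):
    m=camera_model(cam);K=np.array(m["K"]);v,u=np.nonzero(mask&(depth>0));d=depth[v,u]
    p=np.c_[(u-K[0,2])/K[0,0]*d,(v-K[1,2])/K[1,1]*d,d]
    return rot(m["orientation"]).apply(p)+np.array(m["xyz"]),np.c_[u,v]
E
python3 - <<'E'
from h import *
s=observe();print(s)
for c in("scene","side"):
    im,d=get_image(c);cv2.imwrite(f"pics/{c}0.png",im);np.savez(f"{c}0.npz",im=im,d=d)
    m=camera_model(c);print(c,m)
    for n in["terracotta_pot","white_round_pot","white_square_pot","black_square_pot","terracotta_saucer","white_round_saucer","white_square_saucer","black_square_saucer","glass","watering_can"]:
        print(c,n,[(np.round(r["position"],3).tolist(),round(r["conf"],2)) for r in spot_in(n,c)[:3]])
E
```

```text
{'time_s': 0.0, 'joints': array([ 1.22158922e+00,  2.77166882e-01, -2.79132926e-02,  1.26798472e+00,
        3.18760946e-05,  1.46740515e+00]), 'joint_velocities': array([ 2.22348449e-03,  1.36306851e-03,  1.25992460e-03, -2.79714994e-04,
       -8.53167452e-05,  5.82627755e-04]), 'tau': array([-3.97699614e-04, -4.45506227e+01,  2.95201707e+01,  1.63823983e-02,
       -1.98319526e-05,  6.07981121e-06]), 'tool_pos': array([0.15181705, 0.60547001, 0.23012339]), 'ee_rot': array([-2.70034213e-04,  1.22598690e-01,  9.92455679e-01, -1.10178902e-03]), 'force': array([-0.43514082,  0.10375305,  0.33135742]), 'moment': array([-0.00815503, -0.00392982, -0.05866031]), 'gripper_force': 0.0, 'width': 1.001794655816487}
scene {'K': array([[381.4193103 ,   0.        , 318.16586276],
       [  0.        , 381.4193103 , 194.24597455],
       [  0.        ,   0.        ,   1.        ]]), 'xyz': array([ 1.252383  , -0.00921619,  0.94783355]), 'orientation': array([-0.22919879,  0.74633811,  0.59401818, -0.19388074])}
scene terracotta_pot [([0.659, -0.266, 0.059], 0.76)]
scene white_round_pot [([0.66, 0
[... 796 characters left out ...]
 'orientation': array([-0.38293284,  0.89588127, -0.20498696,  0.09348549])}
side terracotta_pot [([0.633, -0.286, 0.059], 0.97)]
side white_round_pot [([0.633, 0.088, 0.057], 0.79)]
side white_square_pot [([0.467, 0.242, 0.058], 0.97)]
side black_square_pot [([0.623, 0.26, 0.054], 0.78)]
side terracotta_saucer [([0.644, -0.062, 0.006], 0.8), ([0.45, 0.066, 0.007], 0.55)]
side white_round_saucer [([0.454, -0.269, 0.004], 0.56)]
side white_square_saucer [([0.451, 0.067, 0.008], 0.67), ([0.45, -0.267, 0.002], 0.22)]
side black_square_saucer [([0.468, -0.096, 0.005], 0.63)]
side glass [([0.76, 0.035, 0.071], 0.66), ([0.465, 0.241, 0.051], 0.34)]
side watering_can [([0.486, 0.461, 0.092], 0.67)]
```

View pics/scene0.png

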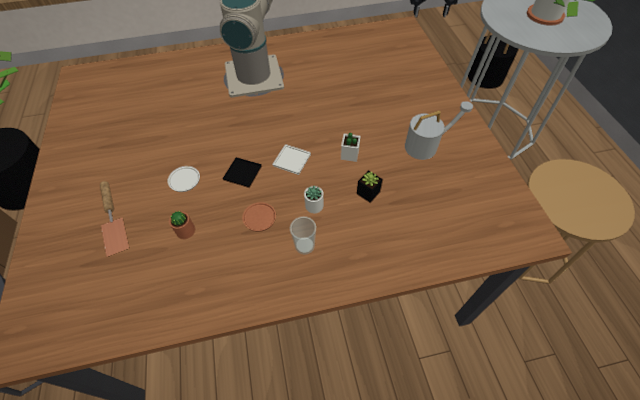

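View pics/side0.png

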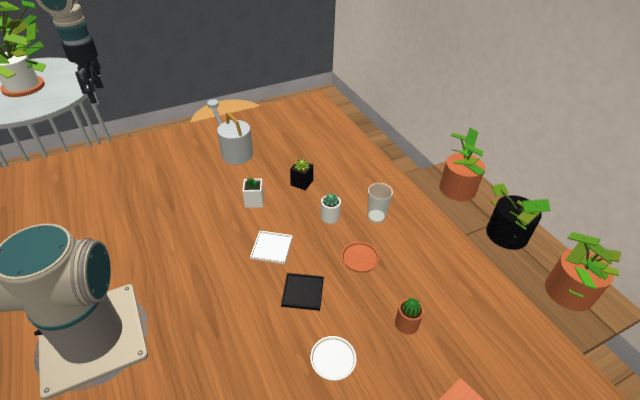

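The scene view shows the white round pot at (314,200), close to the glass at (304,235). The black pot is at (370,185), the white square pot at (350,147) and the terracotta pot at (182,224). The saucers are at (184,179), (242,172), (292,158) and (258,217), which agrees with the networks. The side view shows the same layout.

```bash
cat > m.py <<'E'
from h import *
from scipy.optimize import least_squares
def fit(n,clouds,printit=True):
    """fit outline in xy with known size, from both clouds"""
    pot=n.endswith("pot"); sq="square" in n
    out={}
    P=np.vstack(clouds)
    # per-camera diagnostics + combined fit
    for lab,Q in [("scene",clouds[0]),("side",clouds[1]),("both",P)]:
        if len(Q)<20: continue
        z=Q[:,2]
        if pot: S=Q[(z>.012)&(z<.060)][:, :2]; h=.027 if not sq else .026
        else: S=Q[(z>-.01)&(z<.03)][:,:2]; h=.049 if not sq else .046
        c0=np.median(S,0)
        if pot:
            if sq:
                f=lambda p:(np.abs((S-p[:2])@np.array([[np.cos(p[2]),-np.sin(p[2])],[np.sin(p[2]),np.cos(p[2])]])).max(1)-h)
            else: f=lambda p:np.linalg.norm(S-p[:2],axis=1)-h
            best=min((least_squares(f,[*(c0+o),a],loss="soft_l1",f_scale=.002) for a in np.arange(0,1.57,.26) for o in ([0,0],[-.02,0],[-.015,.015])),key=lambda r:r.cost)
            x=best.x; res=np.median(abs(f(x)))
            size=h*2
        else:
            hull=cv2.convexHull((S*1000).astype(np.float32))
            if sq: (c,wh,a)=cv2.minAreaRect(hull); x=[c[0]/1e3,c[1]/1e3,np.radians(a)];size=wh
            else: c,r=cv2.minEnclosingCircle(hull); x=[c[0]/1e3,c[1]/1e3,0];size=2*r
            res=0
        print(n,lab,"xy",np.round(x[:2],4),"yaw",round(float(np.degrees(x[2])%90),1) if sq else "-","size",np.round(size,3),"res",round(float(res),4),"z pct",np.round(np.percentile(z,[2,50,98]),3),len(S))
E
python3 - <<'E'
from m import *
D={c:get_image(c) for c in("scene","side")}
for n in["terracotta_pot","white_round_pot","white_square_pot","black_square_pot","terracotta_saucer","white_round_saucer","white_square_saucer","black_square_saucer","glass","watering_can"]:
    cl=[]
    for c in D:
        r=regions_of(n,c)
        if not r: print(n,c,"none");cl.append(np.zeros((0,3)));continue
        p,_=cloud(c,D[c][1],r[0]["pixels"]);cl.append(p)
    if n in("glass","watering_can"):
        for p in cl:
            if len(p): print(n,np.round(np.percentile(p,[2,50,98],axis=0),3).tolist())
    else: fit(n,cl)
E
```

```text
terracotta_pot scene xy [ 0.6421 -0.2756] yaw - size 0.054 res 0.0007 z pct [0.007 0.06  0.091] 232
terracotta_pot side xy [ 0.6443 -0.2734] yaw - size 0.054 res 0.0006 z pct [0.002 0.061 0.092] 314
terracotta_pot both xy [ 0.6434 -0.2739] yaw - size 0.054 res 0.0011 z pct [0.004 0.061 0.091] 546
white_round_pot scene xy [0.6419 0.099 ] yaw - size 0.054 res 0.0007 z pct [0.007 0.06  0.084] 187
white_round_pot side xy [0.6443 0.1014] yaw - size 0.054 res 0.0008 z pct [0.001 0.056 0.085] 235
white_round_pot both xy [0.6431 0.101 ] yaw - size 0.054 res 0.0012 z pct [0.002 0.058 0.084] 422
white_square_pot scene xy [0.4706 0.2523] yaw 66.4 size 0.052 res 0.0013 z pct [0.005 0.058 0.087] 218
white_square_pot side xy [0.4738 0.2573] yaw 66.7 size 0.052 res 0.001 z pct [0.004 0.057 0.088] 263
white_square_pot both xy [0.4731 0.2574] yaw 66.3 size 0.052 res 0.0012 z pct [0.004 0.058 0.088] 481
black_square_pot scene xy [0.6328 0.2686] yaw 36.9 size 0.052 res 0.0007 z pct [0.001 0.058 0.086] 276
black_square_pot side xy [0.6348 0.2706] yaw 37.0 size 0.052 res 0.001 z pct [0.005 0.052 0.088] 2
[... 954 characters left out ...]
 0.0 z pct [0.001 0.006 0.014] 1725
black_square_saucer scene xy [ 0.4633 -0.0947] yaw 57.5 size [ 99.139 102.657] res 0.0 z pct [0.001 0.005 0.013] 737
black_square_saucer side xy [ 0.4699 -0.0886] yaw 58.0 size [106.787  95.407] res 0.0 z pct [0.002 0.006 0.014] 1362
black_square_saucer both xy [ 0.4692 -0.0906] yaw 51.8 size [108.762 102.883] res 0.0 z pct [0.001 0.006 0.014] 2099
glass [[0.734, 0.016, 0.004], [0.755, 0.046, 0.066], [0.796, 0.076, 0.102]]
glass [[0.733, 0.015, 0.011], [0.758, 0.037, 0.073], [0.794, 0.077, 0.104]]
watering_can [[0.453, 0.436, 0.0], [0.513, 0.481, 0.099], [0.551, 0.624, 0.149]]
watering_can [[0.449, 0.437, 0.007], [0.489, 0.456, 0.092], [0.543, 0.62, 0.15]]
```

```bash
cat > sil.py <<'E'
from h import *
from scipy.optimize import minimize
def outline(n,x,y,a,h):
    t=np.arange(0,2*np.pi,.1); w=.026 if "pot" in n else .046; r=.027 if "pot" in n else .049
    p=np.array([[w,w],[-w,w],[-w,-w],[w,-w]]) if "square" in n else r*np.c_[np.cos(t),np.sin(t)]
    p=p@np.array([[np.cos(a),np.sin(a)],[-np.sin(a),np.cos(a)]])+[x,y]
    return np.vstack([np.c_[p,0*p[:,0]],np.c_[p,0*p[:,0]+h]])
def mask_of(n,c,p,S=6):
    m=camera_model(c);K=np.array(m["K"])
    q=rot(m["orientation"]).inv().apply(outline(n,*p)-np.array(m["xyz"]))
    uv=np.c_[K[0,0]*q[:,0]/q[:,2]+K[0,2],K[1,1]*q[:,1]/q[:,2]+K[1,2]]
    return uv
def silfit(n,masks,x0,h=.01,S=6):
    def prep(c,M):
        v,u=np.nonzero(M);b=(max(u.min()-8,0),max(v.min()-8,0),u.max()+9,v.max()+9)
        return c,b,cv2.resize(M[b[1]:b[3],b[0]:b[2]].astype(np.uint8),None,fx=S,fy=S,interpolation=cv2.INTER_NEAREST)>0
    pr=[prep(c,M) for c,M in masks.items()]
    def cost(p):
        t=0
        for c,b,M in pr:
            uv=(mask_of(n,c,[*p[:2],p[2] if len(p)>2 else 0,h])+.5-[b[0],b[1]])*S
            im=np.zeros(M.shape,np.uint8);cv2.fillConvexPoly(im,cv2.convexHull(np.round(uv*16).astype(np.int32)),1,shift=4)
            t+=1-(M&(im>0)).sum()/(M|(im>0)).sum()
        return t/len(pr)
    st=[x0] if len(x0)==2 else [[*x0[:2],a] for a in np.radians(np.arange(0,90,15))]
    return min((minimize(cost,s,method="Nelder-Mead",options=dict(initial_simplex=np.array([s]+[[s[j]+(.006 if j<2 else .15)*(j==i) for j in range(len(s))] for i in range(len(s))]),xatol=1e-4,fatol=1e-4)) for s in st),key=lambda r:r.fun)
E
cat > run.py <<'E'
from sil import *
X={"terracotta_saucer":[.643,-.06],"white_round_saucer":[.456,-.273],"white_square_saucer":[.454,.069,0],"black_square_saucer":[.467,-.092,0]}
for n,x in X.items():
    ms={}
    for c in("scene","side"):
        if n==list(X)[0]: get_image(c)
        for r in regions_of(n,c):
            uv=np.argwhere(r["pixels"]).mean(0)[::-1]; e=mask_of(n,c,[*x[:2],0,.01]).mean(0)
            if np.linalg.norm(uv-e)<12: ms[c]=r["pixels"];break
    for k in [[c] for c in ms]+([list(ms)] if len(ms)>1 else []):
        r=silfit(n,{c:ms[c] for c in k},x)
        print(n,k,np.round(r.x[:2],4),np.round(np.degrees(r.x[2:])%90,1),"1-iou",round(r.fun,3))
E
python3 run.py
```

```text
terracotta_saucer ['scene'] [ 0.6428 -0.0656] [] 1-iou 0.075
terracotta_saucer ['side'] [ 0.6489 -0.059 ] [] 1-iou 0.085
terracotta_saucer ['scene', 'side'] [ 0.6455 -0.0633] [] 1-iou 0.108
white_round_saucer ['scene'] [ 0.4503 -0.2771] [] 1-iou 0.069
white_round_saucer ['side'] [ 0.4567 -0.2702] [] 1-iou 0.061
white_round_saucer ['scene', 'side'] [ 0.4544 -0.2735] [] 1-iou 0.104
white_square_saucer ['scene'] [0.4509 0.0678] [51.8] 1-iou 0.073
white_square_saucer ['side'] [0.4539 0.0701] [53.6] 1-iou 0.063
white_square_saucer ['scene', 'side'] [0.4525 0.069 ] [52.3] 1-iou 0.079
black_square_saucer ['scene'] [ 0.4677 -0.0927] [56.2] 1-iou 0.068
black_square_saucer ['side'] [ 0.4694 -0.0918] [57.2] 1-iou 0.029
black_square_saucer ['scene', 'side'] [ 0.469  -0.0921] [57.3] 1-iou 0.053
```

```bash
python3 -m inch '[[0,0,0,0,0,0]]' 1 40
```

```text
time_s: 2.82
tool_pos: [0.1521, 0.6062, 0.2313]
ee_rot: [-0.0, 0.123, 0.992, -0.0]
force: [-0.8, -0.4, -0.0]
width: 0.999
gripper_force: 0.0
```

```bash
cat > run2.py <<'E'
from sil import *
import sys
X={"terracotta_saucer":[.6455,-.062],"white_round_saucer":[.455,-.273],"white_square_saucer":[.4525,.069,.92],"black_square_saucer":[.469,-.092,1]}
I={c:get_image(c)[0] for c in("scene","side")}
def gc(n,c,x,h=.01):
    H=cv2.convexHull(np.round(mask_of(n,c,[*x[:2],x[2] if len(x)>2 else 0,h])).astype(np.int32))
    m0=np.zeros((400,640),np.uint8);cv2.fillConvexPoly(m0,H,1)
    k=lambda s:cv2.getStructuringElement(cv2.MORPH_ELLIPSE,(s,s))
    g=np.full((400,640),cv2.GC_BGD,np.uint8);g[cv2.dilate(m0,k(11))>0]=cv2.GC_PR_BGD;g[m0>0]=cv2.GC_PR_FGD;g[cv2.erode(m0,k(9))>0]=cv2.GC_FGD
    y,xx=np.nonzero(cv2.dilate(m0,k(31)));s=np.s_[y.min():y.max(),xx.min():xx.max()]
    gg=g[s].copy();cv2.grabCut(np.ascontiguousarray(I[c][s]),gg,None,np.zeros((1,65)),np.zeros((1,65)),4,cv2.GC_INIT_WITH_MASK)
    M=np.zeros((400,640),bool);M[s]=(gg==1)|(gg==3);return M
if __name__=="__main__":
  vis={c:I[c].copy() for c in I}
  for n,x in X.items():
    ms={c:gc(n,c,x) for c in I}
    for k in (["scene"],["side"],["scene","side"]):
        r=silfit(n,{c:ms[c] for c in k},x)
        print(n,k,np.round(r.x[:2],4),np.round(np.degrees(r.x[2:])%90,1),"1-iou",round(r.fun,3))
    for c in I: cv2.polylines(vis[c],[cv2.convexHull(np.round(mask_of(n,c,[*r.x[:2],r.x[2] if len(x)>2 else 0,.01])).astype(np.int32))],True,(255,0,255))
  P={"terracotta_pot":[.6434,-.2739,0],"white_round_pot":[.6431,.101,0],"white_square_pot":[.4731,.2574,np.radians(66.3)],"black_square_pot":[.6341,.2698,np.radians(37.1)]}
  for n,x in P.items():
    for c in I: cv2.polylines(vis[c],[cv2.convexHull(np.round(mask_of(n,c,[*x,.065])).astype(np.int32))],True,(0,255,255))
  a=cv2.resize(vis["scene"][130:255,155:400],None,fx=2.3,fy=2.3,interpolation=cv2.INTER_NEAREST);b=cv2.resize(vis["side"][150:390,230:440],None,fx=1.2,fy=1.2,interpolation=cv2.INTER_NEAREST)
  o=np.zeros((a.shape[0]+b.shape[0],max(a.shape[1],b.shape[1]),3),np.uint8);o[:a.shape[0],:a.shape[1]]=a;o[a.shape[0]:,:b.shape[1]]=b;cv2.imwrite("pics/fit1.png",o);print(o.shape)
E
python3 run2.py
```

```text
terracotta_saucer ['scene'] [ 0.6415 -0.0664] [] 1-iou 0.099
terracotta_saucer ['side'] [ 0.6485 -0.0598] [] 1-iou 0.066
terracotta_saucer ['scene', 'side'] [ 0.6461 -0.0631] [] 1-iou 0.134
white_round_saucer ['scene'] [ 0.4475 -0.2781] [] 1-iou 0.062
white_round_saucer ['side'] [ 0.4567 -0.2718] [] 1-iou 0.039
white_round_saucer ['scene', 'side'] [ 0.4549 -0.2734] [] 1-iou 0.122
white_square_saucer ['scene'] [0.4452 0.068 ] [53.3] 1-iou 0.069
white_square_saucer ['side'] [0.4528 0.0705] [54.3] 1-iou 0.038
white_square_saucer ['scene', 'side'] [0.4507 0.0694] [54.8] 1-iou 0.107Traceback (most recent call last):
  File "run2.py", line 18, in <module>
    r=silfit(n,{c:ms[c] for c in k},x)
  File "sil.py", line 26, in silfit
    return min((minimize(cost,s,method="Nelder-Mead",options=dict(initial_simplex=np.array([s]+[[s[j]+(.006 if j<2 else .15)*(j==i) for j in range(len(s))] for i in range(len(s))]),xatol=1e-4,fatol=1e-4)) for s in st),key=lambda r:r.fun)
  File "sil.py", line 26, in <genexpr>
    return min((minimize(cost,s,method="Nelder-Mead",options=dict(initial_simplex=np.array
[... 169 characters left out ...]
~~~^^^^^^^^^^^^^^^^^^^^^^^^^^^^^^^^^^^^^^^^^^^^^^^^^^^^^^^^^^^^^^^^^^^^^^^^^^^^^^^^^^^^^^^^^^^^^^^^^^^^^^^^^^^^^^^^^^^^^^^^^^^^^^^^^^^^^^^^^^^^^^^^^^^^^^^^^^^^^^^^^^^^^^^^^^^^^^^^^^^^
    res = _minimize_neldermead(fun, x0, args, callback, bounds=bounds,
                               **options)
    fsim[j] = func(sim[j])
              ~~~~^^^^^^^^
    fx = function(np.copy(x), *(wrapper_args + args))
  File "sil.py", line 21, in cost
    uv=(mask_of(n,c,[*p[:2],p[2] if len(p)>2 else 0,h])+.5-[b[0],b[1]])*S
        ~~~~~~~^^^^^^^^^^^^^^^^^^^^^^^^^^^^^^^^^^^^^^^^
  File "sil.py", line 9, in mask_of
    m=camera_model(c);K=np.array(m["K"])
ValueError: time passes only in moves, steps and waits
```

```bash
sed -i 's/^def rot/import functools,bench\n@functools.lru_cache(None)\ndef camera_model(c): return bench.camera_model(c)\ndef rot/' h.py; python3 -m inch '[[-1,-0.65,0,0,0,0],[-1,-0.65,0,0,0,0],[-1,-0.65,0,0,0,0],[-1,-0.65,0,0,0,0],[-1,-0.65,0,0,0,0],[-1,-0.65,0,0,0,0],[-1,-0.65,0,0,0,0],[-1,-0.65,0,0,0,0]]'; python3 -m inch '[[-1,-0.65,0,0,0,0],[-1,-0.65,0,0,0,0],[-1,-0.65,0,0,0,0],[-1,-0.65,0,0,0,0],[-1,-0.65,0,0,0,0],[-0.85,-0.65,0,0,0,0.6],[0,0,0,0,0,0.6],[0,0,0,0,0,0]]'
```

```text
time_s: 3.92
tool_pos: [0.3151, 0.4307, 0.2315]
ee_rot: [0.0, 0.123, 0.992, 0.0]
force: [0.2, -0.6, -0.1]
width: 1.002
gripper_force: 0.0
time_s: 4.92
tool_pos: [0.4328, 0.301, 0.2314]
ee_rot: [0.0, 0.205, 0.979, 0.0]
force: [-0.1, 1.1, -0.5]
width: 1.0
gripper_force: 0.0
```

```bash
python3 - <<'E'
from h import *
s=observe();m=camera_model("wrist");im,d=get_image("wrist");print(s["tool_pos"],s["ee_rot"],s["joints"],m)
np.savez("w1.npz",im=im,d=d);cv2.imwrite("pics/w1.png",im);print((d>0).mean(),np.percentile(d[d>0],[1,50,99]))
E
```

```text
[0.43279016 0.3010192  0.23138057] [3.36937480e-05 2.05095648e-01 9.78741932e-01 6.38711078e-05] [ 4.85033663e-01  1.03179474e-01 -2.37590709e-01  1.22989277e+00
  5.54133548e-05  8.98156531e-01] {'K': array([[309.70691629,   0.        , 321.52906106],
       [  0.        , 309.70691629, 200.87131551],
       [  0.        ,   0.        ,   1.        ]]), 'xyz': array([0.35904671, 0.3335363 , 0.37308019]), 'orientation': array([0.13293246, 0.82619516, 0.54039999, 0.08774032])}
0.99588671875 [0.06151282 0.36673519 1.20853994]
```

View pics/w1.png

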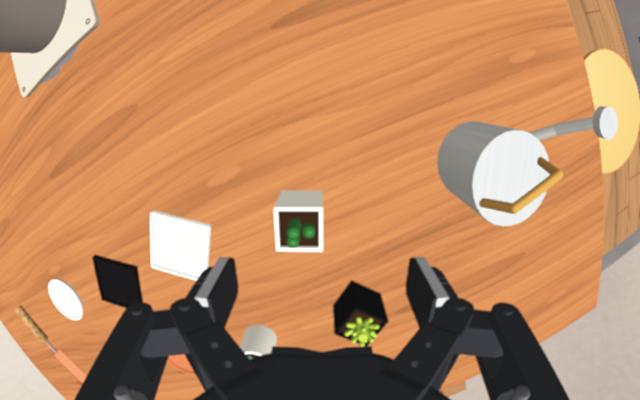

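The wrist view shows the white square pot's rim at (275–323, 207–250), aligned with the image axes, so its yaw matches the tool at about 66°. The white saucer is at (180,245), the black saucer at (117,282) and the black pot at (360,315).

```bash
cat >> sil.py <<'E'
def mask_of(n,c,p,S=6):
    m=camera_model(c);K=np.array(m["K"])
    q=rot(m["orientation"]).inv().apply(outline(n,*p)-np.array(m["xyz"]))
    s=1/q[:,2]
    if c=="wrist": rr=np.hypot(q[:,0],q[:,1]);s=np.arctan2(rr,q[:,2])/rr
    return np.c_[K[0,0]*q[:,0]*s+K[0,2],K[1,1]*q[:,1]*s+K[1,2]]
def wcloud(d,mask):
    m=camera_model("wrist");K=np.array(m["K"]);v,u=np.nonzero(mask&(d>0));a=np.c_[u-K[0,2],v-K[1,2]];r=np.hypot(*a.T);th=r/K[0,0];z=d[v,u]
    return rot(m["orientation"]).apply(np.c_[a/r[:,None]*(z*np.tan(th))[:,None],z])+np.array(m["xyz"])
def wristlook(names):
    """measure named things from the wrist: silhouettes for saucers, depth for pots"""
    import m as M
    camera_model("wrist");im,d=get_image("wrist")
    for n,x in names.items():
        R_=[r for r in regions_of(n,"wrist") if len(p:=wcloud(d,r["pixels"])) and np.linalg.norm(np.median(p,0)[:2]-x[:2])<.05]
        if not R_: print(n,"none");continue
        mk=R_[0]["pixels"]
        if n.endswith("pot"): M.fit(n,[wcloud(d,mk),np.zeros((0,3))])
        else:
            r=silfit(n,{"wrist":mk},x);print(n,np.round(r.x[:2],4),np.round(np.degrees(r.x[2:])%90,1),"1-iou",round(r.fun,3),"z",np.round(np.percentile(wcloud(d,mk)[:,2],[5,50,95]),4))
    return im
def togo(x,y,z,yaw):
    s=observe();r=rot(s["ee_rot"]);t=r.inv().apply(np.array([x,y,z])-s["tool_pos"])/.025
    ya=np.degrees(np.arctan2(*r.as_matrix()[[1,0],1]));dy=(yaw-ya+45)%90-45
    print("yaw",round(ya,1),"shift units",np.round(t,2),"turn units about z",round(-dy/8,2))
E
python3 - <<'E'
from sil import *
wristlook({"white_square_pot":[.473,.257,0],"black_square_pot":[.634,.27,0],"white_square_saucer":[.453,.07,0.9],"black_square_saucer":[.469,-.092,1]})
togo(.473,.257,.15,66.4)
E
```

```text
white_square_pot scene xy [0.4755 0.261 ] yaw 67.4 size 0.052 res 0.0043 z pct [0.001 0.058 0.09 ] 1514
white_square_pot both xy [0.4755 0.261 ] yaw 67.4 size 0.052 res 0.0043 z pct [0.001 0.058 0.09 ] 1514
black_square_pot scene xy [0.6346 0.2701] yaw 37.2 size 0.052 res 0.0006 z pct [0.002 0.057 0.084] 1315
black_square_pot both xy [0.6346 0.2701] yaw 37.2 size 0.052 res 0.0006 z pct [0.002 0.057 0.084] 1315
white_square_saucer [0.4527 0.0675] [52.6] 1-iou 0.062 z [0.0016 0.0031 0.009 ]
black_square_saucer [ 0.4673 -0.0926] [57.2] 1-iou 0.097 z [0.0011 0.003  0.0088]
yaw 66.4 shift units [-2.2  -0.98  3.25] turn units about z -0.0
```

```bash
python3 -m inch '[[-1,-0.5,0.5,0,0,0],[-0.8,-0.3,0.7,0,0,0],[-0.4,-0.18,0.8,0,0,0],[0,0,0.8,0,0,0],[0,0,0.45,0,0,0],[0,0,0,0,0,0]]'; python3 - <<'E'
from sil import *
z=np.load("w1.npz");m={'K':309.70691629,'c':(321.529,200.871),'x':np.array([0.35904671, 0.3335363 , 0.37308019]),'o':[0.13293246, 0.82619516, 0.54039999, 0.08774032]}
for u in [(275,207.5),(323,207.5),(323,250),(275,250)]:
    a=np.array(u)-m['c'];r=np.hypot(*a);t=r/m['K'];v=rot(m['o']).apply([*(a/r*np.sin(t)),np.cos(t)]);print(np.round(m['x']+v*(.065-m['x'][2])/v[2],4))
togo(.473,.257,.03,66.4)
E
```

```text
time_s: 5.98
tool_pos: [0.4722, 0.2563, 0.1487]
ee_rot: [-0.001, 0.205, 0.979, -0.001]
force: [0.9, -0.9, -0.2]
width: 0.999
gripper_force: 0.0
[0.4397 0.2447 0.065 ]
[0.4601 0.2915 0.065 ]
[0.5063 0.2714 0.065 ]
[0.4851 0.2218 0.065 ]
yaw 66.3 shift units [-0.03  0.05  4.75] turn units about z -0.01
```

```bash
python3 -m inch '[[0,0,1,0,0,0],[0,0,1,0,0,0],[0,0,1,0,0,0],[0,0,0.9,0,0,0],[0,0,0.5,0,0,0],[0,0,0.35,0,0,0],[0,0,0,0,0,0]]'; python3 -m inch '[[0,0,0,0,0,0],[0,0,0,0,0,0],[0,0,0,0,0,0],[0,0,0,0,0,0],[0,0,0,0,0,0],[0,0,0,0,0,0]]' -1 40
```

```text
time_s: 6.85
tool_pos: [0.4731, 0.2568, 0.0313]
ee_rot: [-0.0, 0.205, 0.979, -0.0]
force: [-0.3, -0.4, 0.1]
width: 1.0
gripper_force: 0.0
time_s: 7.6
tool_pos: [0.4739, 0.257, 0.0322]
ee_rot: [0.001, 0.205, 0.979, 0.0]
force: [-0.7, -0.6, 6.7]
width: 0.603
gripper_force: 43.5
```

```bash
python3 -m inch '[[0,0,-0.4,0,0,0],[0,0,-0.8,0,0,0],[0,0,-1,0,0,0],[0,0,-1,0,0,0],[0,0,-1,0,0,0],[0,0,-0.6,0,0,0],[0,0,0,0,0,0]]'; python3 - <<'E'
from sil import *
togo(.4527,.0685,.150,53.3)
E
```

```text
time_s: 8.48
tool_pos: [0.4738, 0.2571, 0.1523]
ee_rot: [0.001, 0.205, 0.979, 0.001]
force: [0.5, -0.3, -1.9]
width: 0.604
gripper_force: 42.8
yaw 66.3 shift units [-2.26 -7.25  0.08] turn units about z 1.63
```

```bash
python3 -m inch '[[-0.2,-0.5,0,0,0,0],[-0.3,-1,0,0,0,0],[-0.3,-1,0,0,0,0],[-0.35,-1,0,0,0,0],[-0.35,-1,0,0,0,0],[-0.35,-1,0,0,0,0],[-0.25,-1,0,0,0,0],[-0.16,-0.75,0,0,0,0]]';python3 -m inch '[[0,0,0,0,0,0.8],[0,0,0,0,0,0.8],[0,0,0,0,0,0]]'; python3 - <<'E'
from sil import *
togo(.4527,.0685,.150,53.3)
im=wristlook({"white_square_saucer":[.453,.07,0.9],"black_square_saucer":[.469,-.092,1]});cv2.imwrite("pics/w2.png",im)
E
```

```text
time_s: 9.48
tool_pos: [0.4502, 0.0664, 0.1498]
ee_rot: [-0.002, 0.206, 0.979, -0.001]
force: [-0.3, 0.7, -2.4]
width: 0.603
gripper_force: 42.8
time_s: 9.85
tool_pos: [0.4506, 0.0674, 0.15]
ee_rot: [-0.001, 0.313, 0.95, -0.001]
force: [0.0, 0.3, -2.8]
width: 0.601
gripper_force: 42.8
yaw 53.5 shift units [-0.04  0.08  0.  ] turn units about z 0.03
white_square_saucer [0.4192 0.0927] [53.7] 1-iou 0.158 z [0.002  0.0033 0.0094]
black_square_saucer [ 0.4305 -0.0882] [13.] 1-iou 0.298 z [0.0017 0.0031 0.009 ]
```

View pics/w2.png

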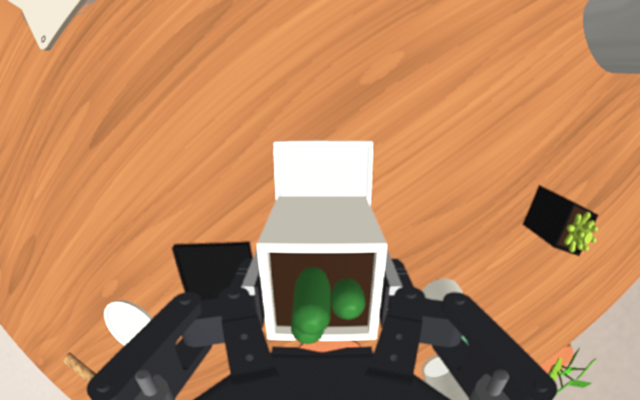

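The pot hangs centred over the white saucer: saucer edges at u 274–373, pot edges at u 258–386, with parallel sides. I'll check the depth direction from the saucer's near edge (row 141).

```bash
cat >> sil.py <<'E'
def pix(u,z):
    m=camera_model("wrist");K=np.array(m["K"]);a=np.array(u)-[K[0,2],K[1,2]];r=np.hypot(*a);t=r/K[0,0]
    v=rot(m["orientation"]).apply([*(a/r*np.sin(t)),np.cos(t)]);return np.array(m["xyz"])+v*(z-m["xyz"][2])/v[2]
E
python3 - <<'E'
from sil import *
a=pix((274,141.5),.008);b=pix((373.5,141),.008);print(a,b,np.linalg.norm(a-b))
d=(b-a)/np.linalg.norm(b-a);n=np.array([d[1],-d[0],0]);c=(a+b)/2+n*.046;print("centre",c,np.degrees(np.arctan2(d[1],d[0])))
togo(*c[:2],.15,53.3);togo(*c[:2],.036,53.3)
E
```

```text
[0.38960463 0.05922139 0.008     ] [0.44388638 0.13389644 0.008     ] 0.09231940368544977
centre [0.45395385 0.06951194 0.008     ] 53.98636950460835
yaw 53.6 shift units [-0.04  0.12  0.03] turn units about z 0.04
yaw 53.6 shift units [-0.05  0.12  4.59] turn units about z 0.04
```

```bash
python3 -m inch '[[0,0.1,0.8,0,0,0],[0,0,1,0,0,0],[0,0,1,0,0,0],[0,0,0.8,0,0,0],[0,0,0.5,0,0,0],[0,0,0.2,0,0,0],[0,0,0.1,0,0,0],[0,0,0,0,0,0]]'
```

```text
time_s: 11.0
tool_pos: [0.4541, 0.0701, 0.0418]
ee_rot: [0.0, 0.313, 0.95, 0.0]
force: [0.8, -0.0, -3.2]
width: 0.603
gripper_force: 42.8
```

```bash
python3 -m inch '[[0,0,0.1,0,0,0],[0,0,0.08,0,0,0],[0,0,0.04,0,0,0],[0,0,0,0,0,0]]'
```

```text
time_s: 11.5
tool_pos: [0.4536, 0.0701, 0.0362]
ee_rot: [0.0, 0.313, 0.95, -0.0]
force: [-1.8, -0.7, 2.9]
width: 0.602
gripper_force: 43.3
```

```bash
python3 -m inch '[[0,0,0,0,0,0],[0,0,0,0,0,0],[0,0,0,0,0,0],[0,0,0,0,0,0]]' 1; python3 -m inch '[[0,0,-0.5,0,0,0],[0,0,-1,0,0,0],[0,0,-1,0,0,0],[0,0,-1,0,0,0],[0,0,-1,0,0,0],[0,0,-0.5,0,0,0],[0,0,0,0,0,0]]'; python3 - <<'E'
from sil import *
togo(.6344,.270,.160,37.2)
im=wristlook({"black_square_pot":[.634,.27,0],"black_square_saucer":[.469,-.092,1]});cv2.imwrite("pics/w3.png",im)
E
```

```text
time_s: 12.0
tool_pos: [0.4536, 0.0701, 0.0358]
ee_rot: [0.0, 0.313, 0.95, 0.0]
force: [-0.1, -0.3, -0.8]
width: 0.994
gripper_force: 0.0
time_s: 12.88
tool_pos: [0.4544, 0.0701, 0.162]
ee_rot: [0.001, 0.313, 0.95, 0.0]
force: [0.6, 0.2, -0.5]
width: 1.003
gripper_force: 0.0
yaw 53.5 shift units [-1.04 10.71  0.1 ] turn units about z 2.04
black_square_pot scene xy [0.6364 0.2671] yaw 37.0 size 0.052 res 0.0007 z pct [0.001 0.058 0.084] 1578
black_square_pot both xy [0.6364 0.2671] yaw 37.0 size 0.052 res 0.0007 z pct [0.001 0.058 0.084] 1578
black_square_saucer [ 0.4676 -0.0934] [57.4] 1-iou 0.391 z [0.0018 0.0033 0.0092]
```

View pics/w3.png

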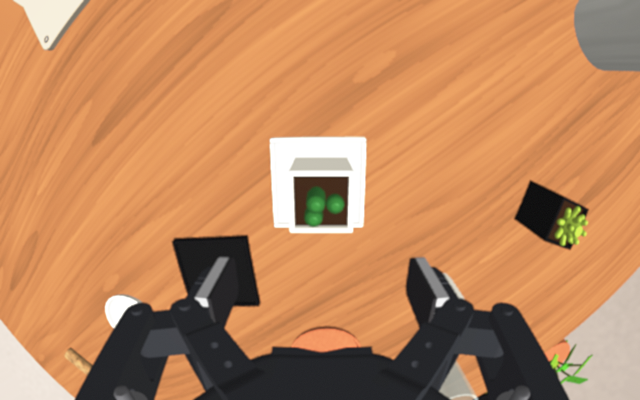

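The white square pot sits centred and square on its saucer at (319,185). Next is the black pot at (550,215).

```bash
python3 -m inch '[[-0.1,0.6,0,0,0,0],[-0.1,1,0,0,0,0],[-0.1,1,0,0,0,0],[-0.1,1,0,0,0,0],[-0.1,1,0,0,0,0],[-0.1,1,0,0,0,0],[-0.1,1,0,0,0,0],[-0.1,1,0,0,0,0]]'; python3 -m inch '[[-0.1,1,0,0,0,0],[-0.1,1,0,0,0,0],[-0.04,0.8,0,0,0,0],[0,0.3,0,0,0,0.7],[0,0,0,0,0,0.7],[0,0,0,0,0,0.64],[0,0,0,0,0,0]]'; python3 - <<'E'
from sil import *
togo(.6344,.270,.030,37.2)
E
```

```text
time_s: 14.02
tool_pos: [0.5832, 0.2125, 0.1596]
ee_rot: [-0.001, 0.313, 0.95, -0.0]
force: [-0.3, -0.9, 0.2]
width: 1.0
gripper_force: 0.0
time_s: 14.9
tool_pos: [0.6334, 0.2705, 0.1595]
ee_rot: [-0.001, 0.444, 0.896, -0.0]
force: [-0.2, -1.1, -0.5]
width: 1.0
gripper_force: 0.0
yaw 37.3 shift units [-0.04  0.03  5.18] turn units about z 0.01
```

```bash
python3 -m inch '[[0,0,1,0,0,0],[0,0,1,0,0,0],[0,0,1,0,0,0],[-0.04,0.03,1,0,0,0],[0,0,0.7,0,0,0],[0,0,0.48,0,0,0],[0,0,0,0,0,0]]'; python3 -m inch '[[0,0,0,0,0,0],[0,0,0,0,0,0],[0,0,0,0,0,0],[0,0,0,0,0,0],[0,0,0,0,0,0]]' -1 40; python3 -m inch '[[0,0,-0.4,0,0,0],[0,0,-0.8,0,0,0],[0,0,-1,0,0,0],[0,0,-1,0,0,0],[0,0,-1,0,0,0],[0,0,-0.8,0,0,0],[0,0,-0.4,0,0,0],[0,0,0,0,0,0]]'; python3 - <<'E'
from sil import *
togo(.4680,-.0925,.160,57.2)
E
```

```text
time_s: 15.78
tool_pos: [0.634, 0.2692, 0.0303]
ee_rot: [-0.001, 0.445, 0.896, -0.001]
force: [-0.6, -1.0, 0.1]
width: 1.0
gripper_force: 0.0
time_s: 16.4
tool_pos: [0.6356, 0.2696, 0.0327]
ee_rot: [0.001, 0.445, 0.896, 0.001]
force: [-0.6, -0.6, 6.0]
width: 0.603
gripper_force: 44.5
time_s: 17.4
tool_pos: [0.6351, 0.2695, 0.1671]
ee_rot: [0.001, 0.445, 0.896, 0.0]
force: [0.2, 0.2, -3.2]
width: 0.606
gripper_force: 43.7
yaw 37.2 shift units [ -7.49 -14.08   0.27] turn units about z -2.5
```

```bash
python3 -m inch '[[-0.25,-0.5,0,0,0,0],[-0.5,-0.95,0,0,0,0],[-0.5,-0.95,0,0,0,0],[-0.5,-0.95,0,0,0,0],[-0.5,-0.95,0,0,0,0],[-0.5,-0.95,0,0,0,0],[-0.5,-0.95,0,0,0,0],[-0.5,-0.95,0,0,0,0]]'; python3 -m inch '[[-0.5,-0.95,0,0,0,0],[-0.5,-0.95,0,0,0,0],[-0.5,-0.95,0,0,0,0],[-0.5,-0.95,0,0,0,0],[-0.5,-0.95,0,0,0,0],[-0.5,-0.95,0,0,0,0],[-0.5,-0.95,0,0,0,0],[0,0,0,0,0,0]]'; python3 - <<'E'
from sil import *
togo(.4680,-.0925,.160,57.2)
E
```

```text
time_s: 18.4
tool_pos: [0.5468, 0.0851, 0.165]
ee_rot: [-0.001, 0.445, 0.896, -0.001]
force: [-0.4, -0.7, -3.1]
width: 0.608
gripper_force: 43.7
time_s: 19.4
tool_pos: [0.4671, -0.0846, 0.1651]
ee_rot: [-0.001, 0.446, 0.895, -0.0]
force: [0.9, 0.3, -3.0]
width: 0.6
gripper_force: 43.6
yaw 37.0 shift units [-0.27 -0.16  0.21] turn units about z -2.52
```

```bash
python3 -m inch '[[-0.27,-0.16,0,0,0,0],[0,0,0,0,0,-0.8],[0,0,0,0,0,-0.9],[0,0,0,0,0,-0.8],[0,0,0,0,0,0],[0,0,0,0,0,0]]'; python3 - <<'E'
from sil import *
togo(.4680,-.0925,.160,57.2)
im,d=get_image("wrist");m=camera_model("wrist");cv2.imwrite("pics/w4.png",im)
togo(.4680,-.0925,.0367,57.2)
E
```

```text
time_s: 20.15
tool_pos: [0.4704, -0.0912, 0.1661]
ee_rot: [-0.0, 0.283, 0.959, 0.0]
force: [0.5, 0.4, -2.4]
width: 0.601
gripper_force: 43.6
yaw 57.1 shift units [ 0.05 -0.1   0.25] turn units about z -0.01
yaw 57.1 shift units [ 0.05 -0.09  5.18] turn units about z -0.01
```

View pics/w4.png

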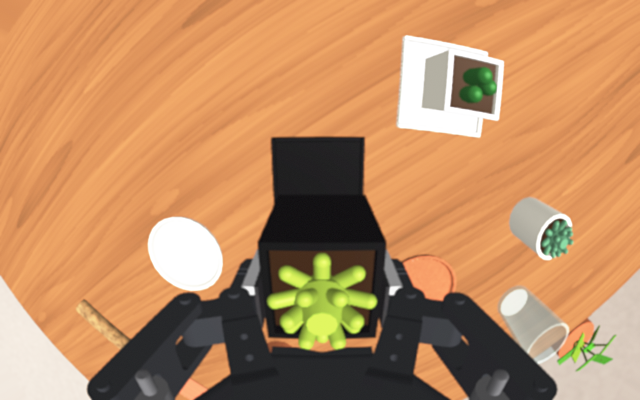

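The black pot is centred over the black saucer: near edge (272,138)–(363,137), sides parallel.

```bash
cat >> sil.py <<'E'
def near(u1,u2,z=.008):
    a,b=pix(u1,z),pix(u2,z);d=(b-a)/np.linalg.norm(b-a);n=np.array([d[1],-d[0],0]);c=(a+b)/2+n*.046
    y=np.degrees(np.arctan2(d[1],d[0]));print("side",np.linalg.norm(b-a),"centre",c[:2],"yaw",y);return c[0],c[1],y
E
python3 - <<'E'
from sil import *
im=cv2.imread("pics/w4.png").astype(int).sum(2)
# dark/bright transition positions
row=lambda r:[int(np.argmax(im[r,240:320]<200))+240, 400-int(np.argmax(im[r,320:400][::-1]<200))]
print(row(142),row(180),[int(np.argmax(im[100:200,c]<200))+100 for c in(280,355)])
x,y,a=near((272,138),(364,137));togo(x,y,.0367,a)
E
python3 -m inch '[[0,0,0,0,0,0]]'
```

```text
[272, 364] [274, 363] [138, 138]
side 0.08970278854446069 centre [ 0.46869695 -0.09299903] yaw 57.74053432569035
yaw 57.1 shift units [ 0.02 -0.1   5.18] turn units about z -0.07
time_s: 20.32
tool_pos: [0.4703, -0.0913, 0.1662]
ee_rot: [-0.0, 0.283, 0.959, -0.0]
force: [0.6, -0.0, -3.1]
width: 0.6
gripper_force: 43.6
```

```bash
python3 -m inch '[[0,-0.1,0.8,0,0,0],[0,0,1,0,0,0],[0,0,1,0,0,0],[0,0,1,0,0,0],[0,0,0.7,0,0,0],[0,0,0.3,0,0,0],[0,0,0.15,0,0,0],[0,0,0,0,0,0]]'
```

```text
time_s: 21.32
tool_pos: [0.4694, -0.0936, 0.0429]
ee_rot: [0.0, 0.282, 0.959, -0.0]
force: [-0.1, 0.2, -2.8]
width: 0.606
gripper_force: 43.6
```

```bash
python3 -m inch '[[0,0,0.12,0,0,0],[0,0,0.08,0,0,0],[0,0,0.05,0,0,0],[0,0,0,0,0,0]]'
```

```text
time_s: 21.82
tool_pos: [0.4691, -0.0935, 0.0367]
ee_rot: [0.0, 0.282, 0.959, -0.0]
force: [-1.5, 1.1, 1.2]
width: 0.601
gripper_force: 44.0
```

```bash
python3 -m inch '[[0,0,0.02,0,0,0],[0,0,0,0,0,0]]'; python3 -m inch '[[0,0,0,0,0,0],[0,0,0,0,0,0],[0,0,0,0,0,0],[0,0,0,0,0,0]]' 1; python3 -m inch '[[0,0,-0.5,0,0,0],[0,0,-1,0,0,0],[0,0,-1,0,0,0],[0,0,-1,0,0,0],[0,0,-1,0,0,0],[0,0,-0.5,0,0,0],[0,0,0,0,0,0]]'; python3 - <<'E'
from sil import *
togo(.6437,.1010,.160,62)
im=wristlook({"white_round_pot":[.643,.10],"terracotta_saucer":[.645,-.062],"white_round_saucer":[.456,-.272]});cv2.imwrite("pics/w5.png",im)
E
```

```text
time_s: 22.08
tool_pos: [0.4691, -0.0935, 0.0367]
ee_rot: [0.0, 0.282, 0.959, -0.0]
force: [-3.1, 0.3, 6.4]
width: 0.602
gripper_force: 44.8
time_s: 22.58
tool_pos: [0.469, -0.0935, 0.0357]
ee_rot: [-0.0, 0.282, 0.959, -0.0]
force: [-0.1, 0.5, -0.3]
width: 0.998
gripper_force: 0.0
time_s: 23.45
tool_pos: [0.4698, -0.0937, 0.162]
ee_rot: [0.001, 0.282, 0.959, -0.0]
force: [-1.1, -0.2, -0.2]
width: 1.001
gripper_force: 0.0
yaw 57.2 shift units [-1.63 10.32  0.09] turn units about z -0.6
white_round_pot scene xy [0.6438 0.1008] yaw - size 0.054 res 0.0005 z pct [-0.     0.057  0.082] 1422
white_round_pot both xy [0.6438 0.1008] yaw - size 0.054 res 0.0005 z pct [-0.     0.057  0.082] 1422
terracotta_saucer [ 0.6485 -0.0635] [] 1-iou 0.597 z [0.0022 0.0037 0.0097]
white_round_saucer [ 0.4545 -0.278 ] [] 1-iou 0.2 z [0.0019 0.0031 0.0089]
```

View pics/w5.png

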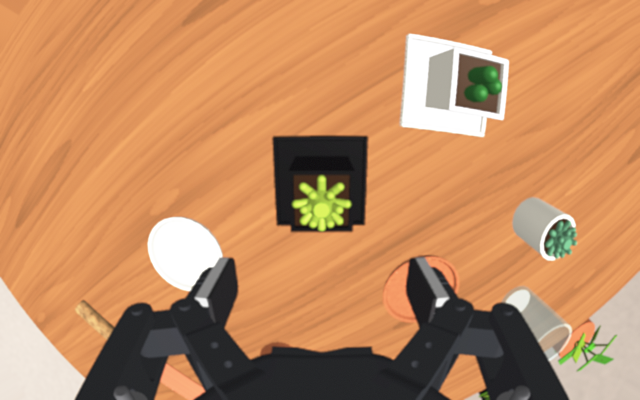

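The black pot sits square in its saucer at (320,185). Next is the white round pot at (545,230).

```bash
python3 -m inch '[[-0.1,0.6,0,0,0,0],[-0.15,1,0,0,0,0],[-0.15,1,0,0,0,0],[-0.15,1,0,0,0,0],[-0.15,1,0,0,0,0],[-0.15,1,0,0,0,0],[-0.15,1,0,0,0,0],[-0.15,1,0,0,0,0]]'; python3 -m inch '[[-0.2,1,0,0,0,0],[-0.2,1,0,0,0,0],[-0.08,0.7,0,0,0,0],[0,0.1,0,0,0,0],[0,0,0,0,0,0]]'; python3 - <<'E'
from sil import *
togo(.6437,.1010,.030,57.2)
E
```

```text
time_s: 24.65
tool_pos: [0.5967, 0.0523, 0.1599]
ee_rot: [-0.001, 0.282, 0.959, 0.0]
force: [0.2, 0.2, 0.2]
width: 0.996
gripper_force: 0.0
time_s: 25.28
tool_pos: [0.6436, 0.103, 0.1605]
ee_rot: [-0.0, 0.282, 0.959, -0.0]
force: [0.0, 0.0, -0.1]
width: 0.998
gripper_force: 0.0
yaw 57.2 shift units [-0.05 -0.06  5.22] turn units about z 0.0
```

```bash
python3 -m inch '[[-0.05,-0.06,1,0,0,0],[0,0,1,0,0,0],[0,0,1,0,0,0],[0,0,1,0,0,0],[0,0,0.7,0,0,0],[0,0,0.5,0,0,0],[0,0,0,0,0,0]]'; python3 -m inch '[[0,0,0,0,0,0],[0,0,0,0,0,0],[0,0,0,0,0,0],[0,0,0,0,0,0],[0,0,0,0,0,0]]' -1 40; python3 -m inch '[[0,0,-0.4,0,0,0],[0,0,-0.8,0,0,0],[0,0,-1,0,0,0],[0,0,-1,0,0,0],[0,0,-1,0,0,0],[0,0,-0.8,0,0,0],[0,0,-0.4,0,0,0],[0,0,0,0,0,0]]'; python3 - <<'E'
from sil import *
togo(.456,-.273,.165,57.2)
E
```

```text
time_s: 26.15
tool_pos: [0.6435, 0.1008, 0.03]
ee_rot: [-0.001, 0.282, 0.959, -0.0]
force: [-0.0, -0.0, -0.7]
width: 1.002
gripper_force: 0.0
time_s: 26.78
tool_pos: [0.6455, 0.101, 0.0322]
ee_rot: [0.001, 0.282, 0.959, 0.0]
force: [0.1, -0.5, 5.3]
width: 0.622
gripper_force: 42.8
time_s: 27.78
tool_pos: [0.6448, 0.1011, 0.167]
ee_rot: [0.001, 0.282, 0.959, 0.0]
force: [0.4, -1.2, -2.9]
width: 0.623
gripper_force: 42.4
yaw 57.2 shift units [ -1.76 -16.67   0.06] turn units about z 0.0
```

```bash
python3 -m inch '[[-0.05,-0.6,0,0,0,0],[-0.1,-1,0,0,0,0],[-0.1,-1,0,0,0,0],[-0.1,-1,0,0,0,0],[-0.1,-1,0,0,0,0],[-0.1,-1,0,0,0,0],[-0.1,-1,0,0,0,0],[-0.1,-1,0,0,0,0]]'; python3 -m inch '[[-0.1,-1,0,0,0,0],[-0.1,-1,0,0,0,0],[-0.1,-1,0,0,0,0],[-0.1,-1,0,0,0,0],[-0.1,-1,0,0,0,0],[-0.1,-0.8,0,0,0,0],[-0.1,-0.4,0,0,0,0],[0,0,0,0,0,0]]'; python3 - <<'E'
from sil import *
togo(.456,-.273,.165,57.2)
im=wristlook({"white_round_saucer":[.456,-.272],"terracotta_saucer":[.645,-.062],"terracotta_pot":[.643,-.274]});cv2.imwrite("pics/w6.png",im)
E
```

```text
time_s: 28.78
tool_pos: [0.5554, -0.0708, 0.1655]
ee_rot: [-0.0, 0.283, 0.959, -0.0]
force: [0.7, 0.2, -2.1]
width: 0.619
gripper_force: 42.5
time_s: 29.78
tool_pos: [0.4872, -0.2093, 0.1658]
ee_rot: [-0.0, 0.283, 0.959, 0.0]
force: [-0.1, 0.3, -2.1]
width: 0.613
gripper_force: 42.5
yaw 57.1 shift units [-0.34 -2.82  0.03] turn units about z -0.01
white_round_saucer [ 0.4547 -0.2755] [] 1-iou 0.076 z [0.002  0.0032 0.009 ]
terracotta_saucer [ 0.6479 -0.0626] [] 1-iou 0.067 z [0.0022 0.0036 0.0094]
terracotta_pot scene xy [ 0.6214 -0.2668] yaw - size 0.054 res 0.0044 z pct [0.048 0.064 0.214] 196
terracotta_pot both xy [ 0.6214 -0.2668] yaw - size 0.054 res 0.0044 z pct [0.048 0.064 0.214] 196
```

View pics/w6.png

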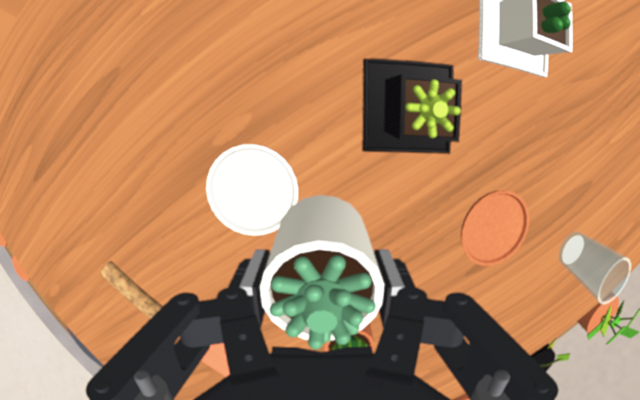

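```bash
python3 - <<'E'
from sil import *
im=cv2.imread("pics/w6.png")
def comp(mask,seed):
    _,l=cv2.connectedComponents(mask.astype(np.uint8));return l==l[seed[1],seed[0]]
w=comp(im.min(2)>215,(252,190))
hsv=cv2.cvtColor(im,cv2.COLOR_BGR2HSV).astype(int);h0=hsv[228,494];print(h0,hsv[180,440])
lab=cv2.cvtColor(im,cv2.COLOR_BGR2LAB).astype(int);l0=lab[228,494]
t=comp(np.abs(lab-l0)[:,:,1:].max(2)<9,(494,228))
for n,m_,x in(("white_round_saucer",w,[.456,-.274]),("terracotta_saucer",t,[.647,-.062])):
    v,u=np.nonzero(m_);print(n,u.min(),u.max(),v.min(),v.max())
    r=silfit(n,{"wrist":m_},x);print(np.round(r.x,4),round(r.fun,3))
print(pix((252,190),.009),pix((494,228),.009))
togo(.4552,-.2745,.165,57.2)
E
```

```text
[ 10 152 240] [ 13 150 228]
white_round_saucer 206 297 145 234
[ 0.4558 -0.2743] 0.058
terracotta_saucer 384 639 72 352
[ 0.6387 -0.0604] 0.822
[ 0.45544989 -0.27065144  0.009     ] [ 0.64180477 -0.06457303  0.009     ]
yaw 57.2 shift units [-0.34 -2.95  0.03] turn units about z 0.0
```

```bash
python3 -m inch '[[-0.1,-0.6,0,0,0,0],[-0.14,-1,0,0,0,0],[-0.1,-0.9,0,0,0,0],[0,-0.4,0,0,0,0],[0,0,0,0,0,0],[0,0,0,0,0,0]]'; python3 - <<'E'
from sil import *
togo(.4555,-.273,.0362,57.2)
im,d=get_image("wrist");camera_model("wrist");cv2.imwrite("pics/w7.png",im)
m_=(im.min(2)>215);_,l=cv2.connectedComponents(m_[:, :].astype(np.uint8))
m_=l==l[165,320];v,u=np.nonzero(m_);k=v<185;print(u[k].min(),u[k].max(),v.min())
# edge of visible near half -> world circle fit
pts=[]
for r in range(v.min()+1,185,3):
    uu=u[v==r];pts+= [pix((uu.min(),r+.5),.009)[:2],pix((uu.max()+1,r+.5),.009)[:2]]
pts=np.array(pts)
from scipy.optimize import least_squares
f=least_squares(lambda p:np.hypot(*(pts-p[:2]).T)-.049,[.4555,-.273],loss="soft_l1",f_scale=.001);print(f.x,np.abs(f.fun).max(),len(pts))
E
```

```text
time_s: 30.72
tool_pos: [0.4559, -0.2737, 0.1658]
ee_rot: [-0.0, 0.282, 0.959, 0.0]
force: [0.1, -0.0, -2.0]
width: 0.619
gripper_force: 42.6
yaw 57.2 shift units [0.03 0.01 5.18] turn units about z 0.0
271 368 135
[ 0.4554464  -0.27404817] 0.0005167563316626003 34
```

View pics/w7.png

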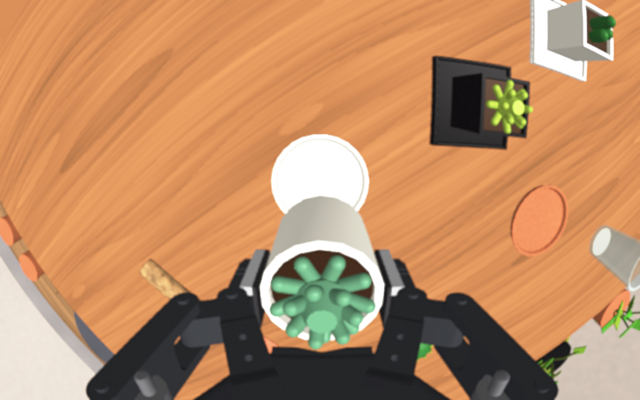

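The white pot is centred over the white round saucer (u 271–368, pot centre about 321). The circle fit puts the saucer centre at (0.4554, −0.2740), 0.5 mm from the TCP.

```bash
python3 -m inch '[[0,0,0.8,0,0,0],[0,0,1,0,0,0],[0,0,1,0,0,0],[0,0,1,0,0,0],[0,0,0.7,0,0,0],[0,0,0.3,0,0,0],[0,0,0.15,0,0,0],[0,0,0,0,0,0]]';python3 -m inch '[[0,0,0.1,0,0,0],[0,0,0.08,0,0,0],[0,0,0.05,0,0,0],[0,0,0,0,0,0]]'
```

```text
time_s: 31.78
tool_pos: [0.4562, -0.2744, 0.0425]
ee_rot: [0.0, 0.282, 0.959, -0.0]
force: [0.4, -0.2, -1.8]
width: 0.623
gripper_force: 42.6
time_s: 32.28
tool_pos: [0.4557, -0.2741, 0.0363]
ee_rot: [-0.0, 0.282, 0.959, 0.0]
force: [-0.5, -0.1, -2.3]
width: 0.616
gripper_force: 42.6
```

```bash
python3 -m inch '[[0,0,0.03,0,0,0],[0,0,0,0,0,0]]'
```

```text
time_s: 32.52
tool_pos: [0.4558, -0.2742, 0.0362]
ee_rot: [0.0, 0.282, 0.959, -0.0]
force: [-2.3, 1.1, 4.4]
width: 0.623
gripper_force: 43.1
```

Contact. Release, rise and measure the terracotta pair.

```bash
python3 -m inch '[[0,0,0,0,0,0],[0,0,0,0,0,0],[0,0,0,0,0,0],[0,0,0,0,0,0]]' 1; python3 -m inch '[[0,0,-0.5,0,0,0],[0,0,-1,0,0,0],[0,0,-1,0,0,0],[0,0,-1,0,0,0],[0,0,-1,0,0,0],[0,0,-0.5,0,0,0],[0,0,0,0,0,0]]'; python3 - <<'E'
from sil import *
togo(.6436,-.2738,.160,57.2)
im=wristlook({"terracotta_pot":[.643,-.274],"terracotta_saucer":[.645,-.062]});cv2.imwrite("pics/w8.png",im)
E
```

```text
time_s: 33.02
tool_pos: [0.4558, -0.2741, 0.0355]
ee_rot: [0.0, 0.282, 0.959, 0.0]
force: [0.1, 0.2, 0.6]
width: 0.998
gripper_force: 0.0
time_s: 33.9
tool_pos: [0.4565, -0.2747, 0.1618]
ee_rot: [0.001, 0.282, 0.959, -0.001]
force: [-0.7, 0.1, -1.1]
width: 0.999
gripper_force: 0.0
yaw 57.2 shift units [-6.27  4.08  0.09] turn units about z -0.0
terracotta_pot scene xy [ 0.5961 -0.2877] yaw - size 0.054 res 0.0037 z pct [0.005 0.05  0.077] 940
terracotta_pot both xy [ 0.5961 -0.2877] yaw - size 0.054 res 0.0037 z pct [0.005 0.05  0.077] 940
terracotta_saucer [ 0.6487 -0.0617] [] 1-iou 0.077 z [0.0023 0.0037 0.0095]
```

View pics/w8.png

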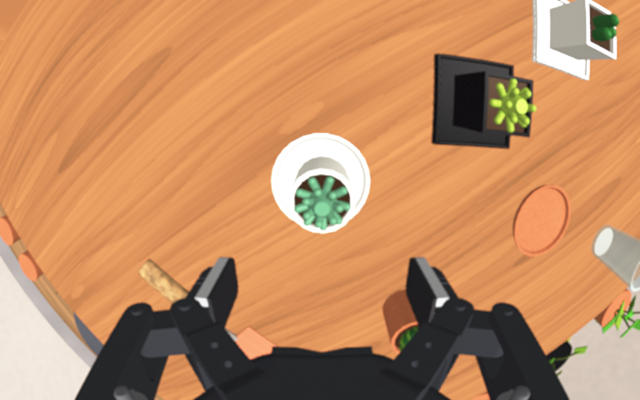

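The white round pot is centred in its saucer at (321,185). Next is the terracotta pot at (405,315).

```bash
python3 -m inch '[[-0.5,0.33,0,0,0,0],[-1,0.65,0,0,0,0],[-1,0.65,0,0,0,0],[-1,0.65,0,0,0,0],[-1,0.65,0,0,0,0],[-1,0.65,0,0,0,0],[-0.6,0.4,0,0,0,0],[-0.17,0.1,0,0,0,0]]'; python3 -m inch '[[0,0,0,0,0,0]]'; python3 - <<'E'
from sil import *
togo(.6437,-.2737,.030,57.2)
im=wristlook({"terracotta_pot":[.643,-.274]});cv2.imwrite("pics/w9.png",im)
E
```

```text
time_s: 35.05
tool_pos: [0.6442, -0.2728, 0.1592]
ee_rot: [-0.0, 0.282, 0.959, 0.0]
force: [0.0, -0.4, -0.5]
width: 0.998
gripper_force: 0.0
time_s: 35.17
tool_pos: [0.6427, -0.273, 0.1597]
ee_rot: [-0.001, 0.282, 0.959, 0.0]
force: [-0.0, -0.1, -0.3]
width: 1.001
gripper_force: 0.0
yaw 57.2 shift units [-0.06 -0.    5.19] turn units about z 0.0
terracotta_pot scene xy [ 0.6454 -0.2758] yaw - size 0.054 res 0.0035 z pct [0.002 0.064 0.089] 1242
terracotta_pot both xy [ 0.6454 -0.2758] yaw - size 0.054 res 0.0035 z pct [0.002 0.064 0.089] 1242
```

View pics/w9.png

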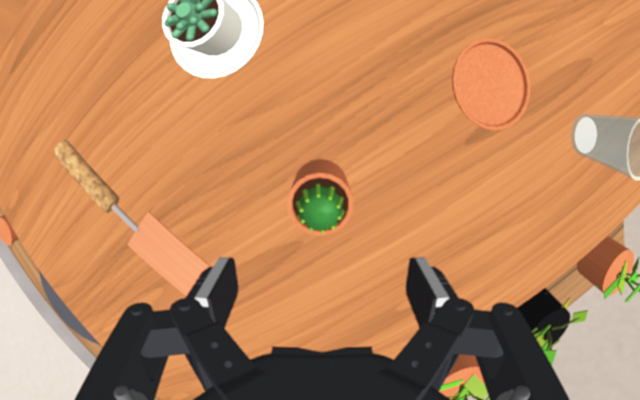

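```bash
python3 - <<'E'
from sil import *
print("trowel",pix((213,275),0),pix((190,299),0),"pot rim",pix((321,204),.065))
cx=[pix(p,.009)[:2] for p in((453,85),(529,84),(487,39),(494,130))];print("saucer",(cx[0]+cx[1])/2,(cx[2]+cx[3])/2,np.linalg.norm(cx[0]-cx[1]),np.linalg.norm(cx[2]-cx[3]))
r=rot(observe()["ee_rot"]).inv();p=np.array(observe()["tool_pos"])
for q in((213,275),(190,299)): print("tool frame",r.apply(pix(q,0)-p))
E
```

```text
trowel [ 0.66672908 -0.44217785  0.        ] [ 0.67863111 -0.49646562  0.        ] pot rim [ 0.64246079 -0.27320792  0.065     ]
saucer [ 0.64536492 -0.06393508] [ 0.64468138 -0.06649444] 0.09678978594832739 0.09616009453352438
tool frame [-0.11250489 -0.1286662   0.16005122]
tool frame [-0.15193004 -0.16783859  0.16001398]
```

```bash
python3 -m inch '[[0,0,1,0,0,0],[0,0,1,0,0,0],[0,0,1,0,0,0],[0,0,1,0,0,0],[0,0,0.7,0,0,0],[0,0,0.48,0,0,0],[0,0,0,0,0,0]]'; python3 -m inch '[[0,0,0,0,0,0],[0,0,0,0,0,0],[0,0,0,0,0,0],[0,0,0,0,0,0],[0,0,0,0,0,0]]' -1 40; python3 -m inch '[[0,0,-0.4,0,0,0],[0,0,-0.8,0,0,0],[0,0,-1,0,0,0],[0,0,-1,0,0,0],[0,0,-1,0,0,0],[0,0,-0.8,0,0,0],[0,0,-0.4,0,0,0],[0,0,0,0,0,0]]'; python3 - <<'E'
from sil import *
togo(.6455,-.0638,.165,57.2)
E
```

```text
time_s: 36.15
tool_pos: [0.642, -0.273, 0.0303]
ee_rot: [-0.001, 0.282, 0.959, 0.0]
force: [0.9, -0.5, 0.3]
width: 1.004
gripper_force: 0.0
time_s: 36.78
tool_pos: [0.6439, -0.2739, 0.0326]
ee_rot: [0.001, 0.282, 0.959, -0.0]
force: [-0.2, -0.7, 5.6]
width: 0.622
gripper_force: 42.7
time_s: 37.78
tool_pos: [0.6432, -0.2735, 0.1669]
ee_rot: [0.001, 0.282, 0.959, -0.0]
force: [-0.0, -0.6, -2.2]
width: 0.618
gripper_force: 42.4
yaw 57.2 shift units [4.47 7.1  0.07] turn units about z -0.0
```

```bash
python3 -m inch '[[0.3,0.5,0,0,0,0],[0.6,0.95,0,0,0,0],[0.6,0.95,0,0,0,0],[0.6,0.95,0,0,0,0],[0.6,0.95,0,0,0,0],[0.6,0.95,0,0,0,0],[0.6,0.95,0,0,0,0],[0.57,0.9,0,0,0,0]]';python3 -m inch '[[0,0,0,0,0,0],[0,0,0,0,0,0],[0,0,0,0,0,0]]'; python3 - <<'E'
from sil import *
togo(.6455,-.0638,.0366,57.2)
im,d=get_image("wrist");camera_model("wrist");cv2.imwrite("pics/w10.png",im)
E
```

```text
time_s: 38.78
tool_pos: [0.6437, -0.0602, 0.1652]
ee_rot: [-0.001, 0.282, 0.96, 0.0]
force: [0.4, -0.4, -3.0]
width: 0.622
gripper_force: 42.5
time_s: 39.15
tool_pos: [0.6448, -0.0638, 0.1658]
ee_rot: [-0.0, 0.283, 0.959, -0.0]
force: [0.7, -0.6, -1.8]
width: 0.622
gripper_force: 42.6
yaw 57.2 shift units [-0.03  0.02  5.17] turn units about z -0.0
```

View pics/w10.png

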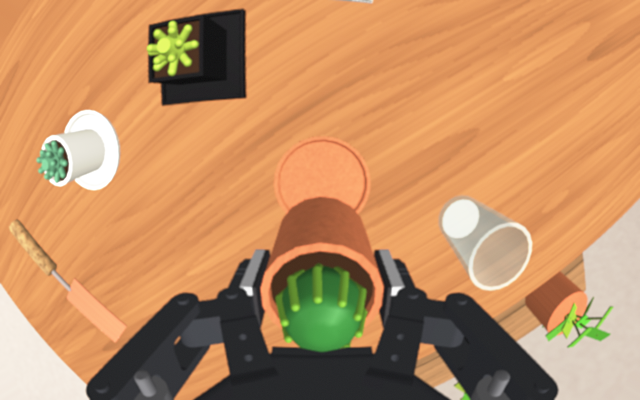

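```bash
python3 - <<'E'
from sil import *
from scipy.optimize import least_squares
pts=np.array([pix(p,.009)[:2] for p in((275.5,180),(370,180),(322,138),(290,148.5),(355,148.5))])
f=least_squares(lambda p:np.hypot(*(pts-p[:2]).T)-.049,[.645,-.064]);print(f.x,np.round(f.fun,4))
togo(*f.x,.0366,57.2)
E
```

```text
[ 0.6481371  -0.06398342] [-0.0013 -0.0011 -0.0007  0.0008  0.0005]
yaw 57.1 shift units [-0.11  0.07  5.17] turn units about z -0.01
```

The terracotta pot hangs over its saucer (u 275–370, near edge at row 138), about 3 mm off. I'll correct that and lower it.

```bash
python3 -m inch '[[-0.1,0.06,0.8,0,0,0],[0,0,1,0,0,0],[0,0,1,0,0,0],[0,0,1,0,0,0],[0,0,0.7,0,0,0],[0,0,0.3,0,0,0],[0,0,0.15,0,0,0],[0,0,0,0,0,0]]';python3 -m inch '[[0,0,0.1,0,0,0],[0,0,0.08,0,0,0],[0,0,0.05,0,0,0],[0,0,0,0,0,0]]'
```

```text
time_s: 40.2
tool_pos: [0.6485, -0.0638, 0.0428]
ee_rot: [0.001, 0.282, 0.959, 0.0]
force: [0.6, -0.9, -1.4]
width: 0.626
gripper_force: 42.6
time_s: 40.7
tool_pos: [0.648, -0.0636, 0.0367]
ee_rot: [0.0, 0.282, 0.959, 0.0]
force: [-1.0, -0.4, -1.9]
width: 0.619
gripper_force: 42.7
```

```bash
python3 -m inch '[[0,0,0.03,0,0,0],[0,0,0,0,0,0]]'
```

```text
time_s: 40.95
tool_pos: [0.648, -0.0636, 0.0366]
ee_rot: [0.0, 0.282, 0.959, -0.0]
force: [-2.7, 0.9, 4.7]
width: 0.626
gripper_force: 43.0
```

```bash
python3 -m inch '[[0,0,0,0,0,0],[0,0,0,0,0,0],[0,0,0,0,0,0],[0,0,0,0,0,0]]' 1; python3 -m inch '[[0,0,-0.5,0,0,0],[0,0,-1,0,0,0],[0,0,-1,0,0,0],[0,0,-1,0,0,0],[0,0,-1,0,0,0],[0,0,-0.8,0,0,0],[0,0,0,0,0,0]]'; python3 - <<'E'
from sil import *
im=get_image("wrist")[0]
b=get_image("side")[0][150:390,220:430];b=cv2.resize(b,None,fx=1.66,fy=1.66)
o=np.zeros((400,640+b.shape[1],3),np.uint8);o[:,:640]=im;o[:b.shape[0],640:]=b[:400];o=cv2.resize(o,(800,int(400*800/o.shape[1])));cv2.imwrite("pics/end.png",o)
E
```

```text
time_s: 41.45
tool_pos: [0.648, -0.0637, 0.0357]
ee_rot: [0.0, 0.282, 0.959, 0.0]
force: [1.1, 0.1, -0.0]
width: 1.0
gripper_force: 0.0
time_s: 42.32
tool_pos: [0.6498, -0.064, 0.1714]
ee_rot: [0.003, 0.282, 0.959, 0.0]
force: [-0.6, -0.4, -0.6]
width: 0.998
gripper_force: 0.0
```

View pics/end.png

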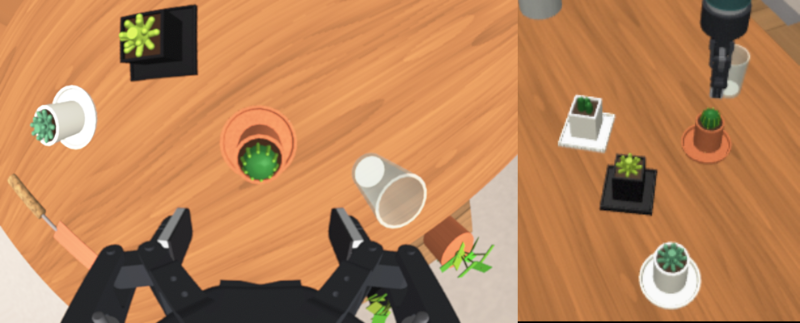

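All four pots stand centred and upright on their matching saucers; terracotta is at (260,145) in the wrist half and all four show in the side half. The glass is undisturbed.

```bash
python3 -c "
from bench import *
print(sign_off())"
```

```text
the job is handed in; nothing more can be done
None
```

All four pots are upright and about centred on their matching saucers, with the square pots lined up to their saucers' sides, and the job was handed in at about 42 s; the glass and watering can were not touched.

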